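# Unhook a carded specimen from a bent display peg and file it in the card holder

## Robot

A 7-joint arm with a two-finger parallel gripper is mounted at the origin on the work surface. World frame = base frame: x ahead of the robot, y to its left, z up, the work surface at z = 0. Lengths are in mm, angles in rad, forces in N, time in s.
With the tool pointing down it reaches from about 425 to 875 mm from the base axis. Payload 8.4 kg.
Tool frame: the origin (TCP) lies on the centre line of the jaws, within the pads' length; the fingertips stand 11 mm ahead of it and the grasp point (between the pads) lies 8 mm behind it; z points along the fingers, y is the line along which they close (so a half turn about z gives the same grasp; the last joint's range is limited). The gripper opens to 85 mm and grips with 20 to 120 N. Pads are 22 mm wide; open, the fingers measure 114 mm over their backs; the gripper's body (76 mm by 85 mm) begins 54 mm behind the grasp point. The pads swing forward as they close: fully open they stand 13 mm farther back than shut.
Start: joints at [1.048, 0.333, 0.04, 1.465, -0.013, 1.343, -0.059], TCP at [267.273, -592.478, 242.308] pointing down, gripper open.
Joint ranges: [-2.58, 2.58], [-0.38, 2.09], [-1.3, 1.39], [0.25, 2.4], [-1.5, 4.64], [0.08, 2.09], [-2.65, 2.65]. Speed limits (rad/s): [2.22, 2.22, 2.79, 2.79, 3.14, 3.14, 3.14].

## Interface

Orientations are given as a unit quaternion [w, x, y, z].
In Python, from cell import status, read_camera, order, regions_of gives the robot as it stands.
- The arm moves only by the tool step_arm, never from a script. Its argument "commands" is a list of rows, each an object with "dp": the shift along the tool's x, y, z in cm, a list of three; "angular": the turn, a rotation vector about the tool's x, y, z in rad, a list of three; "hand": the opening, from 0 (shut) to 1 (fully open). In form: [{"dp": [x, y, z], "angular": [ax, ay, az], "hand": hand}, ...]. A call has 1 to 20 rows; each row shifts and turns the commanded pose from where the row before left it, along the tool's axes as they then stand; what a row does not reach is not made up. A row lasts 1/8 s, in which the tool goes at most 62.5 mm and 10.7 degrees, less where a joint would pass 70% of its speed; a pose out of reach is approached as far as the arm can. A call is refused whole if a number of a shift passes 6.25 or a number of a turn 0.188, either way. A call with a gripper value outside its range is refused whole. The fingers move at their own pace and stop on an object; "force" is the grip in N (left out, the last holds). Time passes only in rows, so rows that do not move let the fingers close. It gives the time, the measured TCP pose, the force, the opening and the grip force at its end, in the units of the state.
- status.get_obs(): the state, without advancing time (a new reading comes with each control period).
- read_camera(name): name is "scene" or "top" or "wrist"; returns a dict with "color" (480x640x3 uint8, red, green, blue), "range_z" (480x640 float32, mm along the optical axis (not along the pixel's ray), 0 where there is no reading), "fx", "fy", "cx", "cy" (pixels), "distortion" ([k1, k2, p1, p2, k3] as OpenCV has them; the pictures are not rectified), "R" (3x3) and "t" (3): a world point X has camera coordinates R X + t; the wrist camera has in their place "T_tool_cam" (4x4, takes a point from camera to tool coordinates, whose origin is the TCP and whose axes are the flange's). Camera axes: x right, y down, z forward; pixel columns grow to the right and rows downward; lengths in mm; the calibration is good to about 2 mm. A picture is of the moment at which its call begins: read the wrist's pose just before it.
- order.sign_off(): hands the job in; it is judged then, once.
Trained networks look in a picture, given as the dict that the camera call returned (one of the last four; its "shot" number tells which), for a name from the list of things; names that differ only in an ending like _2 or _b are one class to them, and where a whole thing is asked for, a point or a joint stands for the part that bears it (a point fixed in the world has none). Each returns a list of dicts, best first, with "p" (0 to 1); they miss things now and then, are a little off and sometimes report something else, mostly with a low value. They report only what shows in the picture. A call takes as long as a camera call. They do not tell look-alikes from the thing itself.
- regions_of(target, picture): "mask" (480x640 bool, what is visible of it) and "extent" ([left, top, right, bottom] in pixels, round what is visible of it).
The state is a dict: "time": time; "joint_pos": joint angles; "joint_vel": joint speeds; "tau": joint torques, N m; "ee_pos": TCP position; "ee_rot": TCP orientation; "ft_force": force on the tool from outside, world axes, zero at the start; "moment": the same for the moment, N m; "width": finger opening in mm; "grip_force": force on a finger pad.
Only numpy, scipy, OpenCV 4.12 (cv2) and the standard library are available. Lean on these libraries where they do the work, as an engineer would, in place of code of your own. Each camera call takes 0.05 s, during which the arm holds its last target. There are 200 camera calls.

## Task

Take the card with the round specimen off its display peg: lift it so that its hang hole clears the peg's upturned tip as you slide it off towards the robot, going gently, because the card must not be forced against the peg. Then stand it on its bottom edge in the slot of the metal card holder, set fully down gently, and let go. Leave the square-specimen card hanging and leave everything else alone.

Things in the scene. Friction and masses are not known exactly. Their poses are not given: they have to be found in the camera images.
- stand: Fixed peg stand (all sizes in mm): grey foot plate 260 wide, 120 deep, 10 high, with two upright steel rods 10 thick, 149 high. From each rod a steel display peg sticks out towards the stand's own -x (towards the robot). Origin: on the table, midway between the rods, in the plane of their front faces; y runs from rod to rod, z up. Pegs are stiff and do not spring.
- peg_l (a point): Root of the peg on the stand's +y side (y = +65): on the peg's axis at the rod's front face, 140 above the table; axes as the stand's. Round bar 6 thick, 90 long (-x) to its end, where it turns up square to the bar: tip top 12 above the bar's axis there. The first 36 are level; beyond that knee it has been knocked up or down, its end anywhere from 11 too low to 11 too high (not reported).
- peg_r (a point): Root of the same kind of peg on the stand's -y side (y = -65), 140 above the table, same sizes, bent up or down by a different unreported amount within the same 11. Neither peg is bent sideways.
- round_card: The card to move: rigid white card 60 wide (its y), 122 high (z), 5 thick (x), 70 to 120 g, with a ROUND black specimen disc (30 diameter, steel dot) centred 53 above the bottom edge, standing out to 7 either side of the mid-plane. Hangs on either peg, about 22 from the rod, the hole's upper edge resting on the bar. Origin: middle of the bottom edge; z up, x away from the robot while hanging.
- hang_hole (a point): Centre of the round card's hang hole, 81 above its bottom edge: a rectangle 14 wide and 18 high (72 to 90 above the bottom edge), below a plain tab that reaches up to 122. Passing the upturned tip with the card upright, the hole has only 3 (about 2 if much bent) to spare in height over the bar and tip together.
- square_card: The same card with a SQUARE black specimen (27 x 27), hanging on the other peg; must stay hanging. Origin and axes as the round card's.
- holder: Fixed low aluminium card holder (mm), base 80 (its x) by 90 (its y), with one slot open at the top that runs along its y: 8 wide (x), 68 long (y), 30 deep, its floor 8 above the table; the long sides of the mouth are flared outwards to about 45 above the table. Origin: centre of its underside on the table.
- slot_floor (a point): Centre of the floor of the holder's slot (8 above the table); axes are the holder's. The card's bottom edge belongs here, either face forward.
- lube_jar: Bystander: amber jar, 60 diameter, 90 high, origin under its centre.
- beaker: Bystander: open glass beaker, 72 diameter, 90 high, origin under its centre.
- loose_puck: Bystander: black specimen disc lying on the bench, 30 diameter, 14 high, origin under its centre.
- plate_ring: Bystander: round steel weight, 80 diameter, 12 high with a stub of 24 diameter up to 32 high, origin under its centre.
- driver: Bystander: screwdriver lying on the bench.
Things that resemble listed ones, but are neither listed nor needed, are in the scene too. Leave any blue or yellow look-alike of the round_card alone.

How it is judged (in metres and radians):
On the way:
1. the round card is off its peg: its hole is beyond the upturned tip, still held up in the air in front of the stand (x of round_card in the frame of stand below -0.1 m and height (world z) of round_card above 0.03 m), for 0.1 s.
At the end, for the whole second after the job is handed in: The round card stands in the holder's slot: bottom edge on the slot floor (within 3 mm in height, its middle within 9 mm of the slot's middle), upright within 0.2 rad, square to the slot within 0.25 rad, released and at rest; the square card still hangs within 20 mm of where it hung (z of round_card in the frame of slot_floor between -0.003 and 0.003 m and horizontal distance between round_card and slot_floor below 0.009 m and angle between round_card's own z axis and vertical below 0.2 rad and angle between the x axis of round_card and the x axis of holder, either way round below 0.25 rad and linear speed of round_card below 0.02 m/s and distance of square_card from where it was at the start of the episode below 0.02 m); the robot touches nothing.
It fails at once if the round card is forced against the peg or stand with more than 12 N (contact force between round_card and stand above 12 N).
It fails at once if the round card is pressed or dropped on the holder with more than 30 N (contact force between round_card and holder above 30 N).
It fails at once if the robot pushes the peg stand with more than 12 N (contact force between any of the fingers, the arm and stand above 12 N).
It fails at once if the square card is knocked off or shoved more than 30 mm (distance of square_card from where it was at the start of the episode above 0.03 m).
It fails at once if a bystander on the bench is moved more than 30 mm (distance of any of lube_jar, beaker, loose_puck, plate_ring, driver from where it was at the start of the episode above 0.03 m).
It also fails if it takes over 72 s, if anything falls off the work surface, if the arm or the gripper's body presses on something with over 40 N, if the wrist force passes 120 N, or if a joint passes its speed limit or range.

## Working session

There is one attempt and no reset: what is moved stays moved. The work goes in short steps, Python scripts to look and compute and a tool call to move; the robot and the scene stay as the last step left them, time stands still between calls to the robot, and variables do not carry over. Pictures are saved under pics/ and viewed, at most 10 in all, crops included, and the job is handed in when it is done.

Besides the shell and the picture viewer there is one more tool, called as name(argument=value, ...) on one line, values as JSON. step_arm: Moves the arm, as the interface text tells. Its arguments: {"type":"object","properties":{"commands":{"type":"array","items":{"type":"object","properties":{"dp":{"type":"array","items":{"type":"number"}},"angular":{"type":"array","items":{"type":"number"}},"hand":{"type":"number"}}}},"force":{"type":"number"}},"required":["commands"]}

```bash
ls; mkdir -p pics; cat > h.py <<'E'
import numpy as np,cv2
from cell import status,read_camera,order,regions_of
from scipy.spatial.transform import Rotation as Rn
def cloud(p,mask=None,wr=None):
    z=p["range_z"]; m=z>0
    if mask is not None: m=m&mask
    v,u=np.nonzero(m)
    K=np.array([[p["fx"],0,p["cx"]],[0,p["fy"],p["cy"]],[0,0,1.]])
    n=cv2.undistortPoints(np.c_[u,v].astype(np.float64).reshape(-1,1,2),K,np.array(p["distortion"],float)).reshape(-1,2)
    d=z[v,u].astype(float); X=np.c_[n*d[:,None],d]
    if wr is None: W=(X-np.array(p["t"]))@np.array(p["R"])
    else:
        T=np.array(p["T_tool_cam"]); q=wr["ee_rot"]; R=Rn.from_quat([q[1],q[2],q[3],q[0]])
        W=R.apply(X@T[:3,:3].T+T[:3,3])+np.array(wr["ee_pos"])
    return W,u,v
def save(n,img): cv2.imwrite("pics/"+n+".png",img[:,:,::-1])
E
python3 - <<'E'
from h import *
s=status.get_obs(); print(s)
ims=[]
for c in("scene","top"):
    p=read_camera(c); ims.append(p["color"]); 
    np.savez(c+".npz",**{k:v for k,v in p.items()})
    for t in("stand","round_card","square_card","holder","lube_jar","beaker","plate_ring","loose_puck","driver"):
        for r in regions_of(t,p)[:4]:
            W,u,v=cloud(p,r["mask"]); 
            if len(W): print(c,t,round(r["p"],2),r["extent"],np.median(W,0).round(),W.min(0).round(),W.max(0).round())
save("scene0",ims[0]); save("top0",ims[1])
E
```

```text
pics
{'time': 0.0, 'joint_pos': array([ 1.0478166 ,  0.33390295,  0.03983033,  1.46626907, -0.01336259,
        1.34331313, -0.0585188 ]), 'joint_vel': array([-0.00103088,  0.001314  ,  0.00114546, -0.00195282,  0.00047348,
        0.00171638,  0.00067129]), 'tau': array([-1.13864457e-04, -6.58549833e+01,  1.36532642e+00, -4.05553043e+01,
        1.66556955e-02,  1.28798044e-02, -1.16047084e-05]), 'ee_pos': array([ 267.09122275, -592.10426826,  241.42688252]), 'ee_rot': array([-7.78985363e-04,  9.77633460e-01,  2.10314421e-01, -2.35261893e-04]), 'ft_force': array([-0.27712021,  0.58718232,  0.40444571]), 'moment': array([0.02634227, 0.01140939, 0.00072524]), 'grip_force': 0.0, 'width': 85.32684264302729}
scene stand 0.56 [357.7, 193.3, 478.9, 343.8] [701. 103.  11.] [408. -10.  -2.] [782. 436. 153.]
scene round_card 0.8 [447.0, 188.4, 475.4, 250.0] [646. 327.  63.] [573. 311.  -1.] [672. 433. 124.]
scene round_card 0.77 [413.3, 186.3, 436.6, 254.4] [651. 177. 119.] [518. 153.   1.] [657. 399. 177.]
scene round_card 0.77 [309.8, 219.6, 319.5, 290.3] [543.  -7.  73.] [517. -24.   2.] [
[... 1648 characters left out ...]
0.57 [399.7, 284.5, 452.5, 330.7] [ 466. -219.    8.] [ 422. -275.   -5.] [ 510. -171.   50.]
top lube_jar 0.65 [391.6, 134.5, 426.4, 171.5] [ 774. -173.   87.] [ 753. -228.   -5.] [ 841. -147.   94.]
top beaker 0.89 [439.0, 176.1, 484.1, 213.5] [ 701. -292.   51.] [ 662. -337.   -3.] [ 754. -246.   93.]
top plate_ring 0.81 [177.3, 320.9, 216.9, 359.7] [387. 245.  12.] [342. 208.  -4.] [424. 287.  36.]
top loose_puck 0.75 [355.2, 326.4, 365.5, 338.0] [413. -87.  13.] [ 397. -106.   -3.] [427. -73.  19.]
top driver 0.65 [197.5, 157.6, 325.9, 242.3] [706. 129.   9.] [576.  -8.  -3.] [780. 267. 175.]
top driver 0.63 [144.2, 292.4, 176.3, 378.1] [357. 314.  22.] [301. 291.  -3.] [483. 356.  29.]
```

View pics/scene0.png

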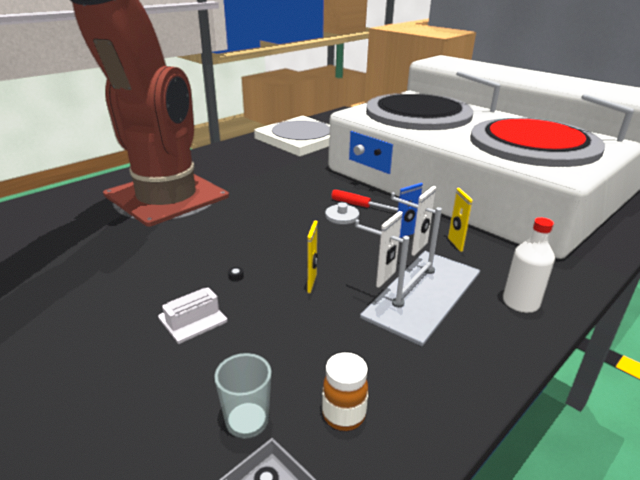

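View pics/top0.png

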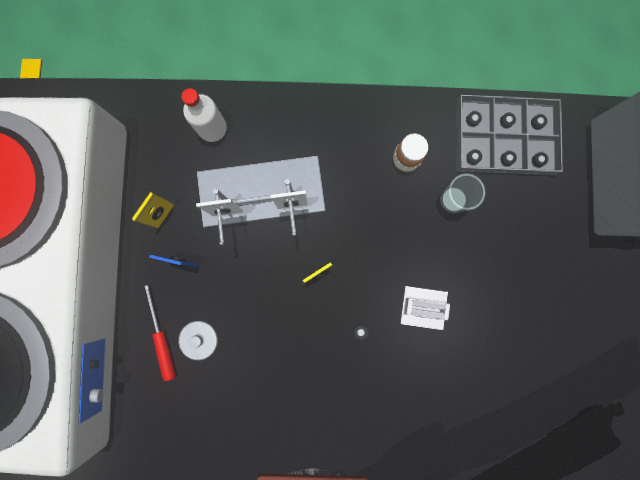

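The white cards hang at scene (390,250) and (425,220). The look-alikes are blue at (410,210) and yellow at (313,258) and (460,220). Holder is at (192,312) in scene and (427,308) in top. Next I check which white card has the round specimen and measure the stand and pegs.

```bash
python3 - <<'E'
from h import *
p=dict(np.load("scene.npz")); c=p["color"][180:310,350:490]
save("crop1",cv2.resize(c,None,fx=4,fy=4,interpolation=cv2.INTER_CUBIC))
for n in("top","scene"):
    p=dict(np.load(n+".npz")); W,u,v=cloud(p)
    # plate
    if n=="top":
        m=(W[:,2]>5)&(W[:,2]<16)&(W[:,0]>600)&(W[:,0]<800)&(W[:,1]>-30)&(W[:,1]<290)
        r=cv2.minAreaRect(W[m][:,:2].astype(np.float32)); print("plate",r,cv2.boxPoints(r),np.median(W[m][:,2]))
        for a,b in((182,645),(55,662)):
            m=(W[:,2]>60)&(W[:,0]>b-90)&(W[:,0]<b+80)&(abs(W[:,1]-a)<38)
            Q=W[m]; Q=Q[np.argsort(Q[:,0])]; print(n,len(Q))
            for x in range(b-90,b+60,6):
                k=(Q[:,0]>=x)&(Q[:,0]<x+6)
                if k.any(): print(x,k.sum(),np.round(np.r_[Q[k].min(0)[1:],np.median(Q[k],0),Q[k].max(0)[1:]],0))
    m=(W[:,2]>18)&(W[:,2]<60)&(W[:,0]>400)&(W[:,0]<530)&(W[:,1]>-290)&(W[:,1]<-150)
    r=cv2.minAreaRect(W[m][:,:2].astype(np.float32)); print(n,"holder upper",r,W[m].min(0),W[m].max(0))
    m=(W[:,2]>4)&(W[:,2]<60)&(W[:,0]>400)&(W[:,0]<530)&(W[:,1]>-290)&(W[:,1]<-150)
    r=cv2.minAreaRect(W[m][:,:2].astype(np.float32)); print(n,"holder",r,cv2.boxPoints(r))
E
```

```text
plate ((701.63671875, 130.10238647460938), (121.41822052001953, 261.7064208984375), 9.246082305908203) [[620.6915   249.50105 ]
 [662.7412    -8.805146]
 [782.5819    10.70372 ]
 [740.5322   269.00992 ]] 9.060539989511698
top 708
573 10 [173. 144. 577. 175. 152. 177. 154.]
579 10 [173. 142. 582. 175. 144. 179. 154.]
585 14 [174. 140. 588. 176. 143. 179. 145.]
591 9 [176. 141. 594. 178. 143. 180. 144.]
597 12 [176. 140. 600. 179. 143. 182. 145.]
603 13 [176. 140. 605. 180. 143. 182. 145.]
609 9 [179. 141. 612. 181. 142. 182. 143.]
615 12 [179. 140. 618. 182. 141. 185. 144.]
621 13 [180. 139. 623. 182. 142. 185. 145.]
627 9 [182. 140. 630. 184. 141. 188. 144.]
633 23 [182.  65. 637. 187. 138. 215. 171.]
639 248 [171.  60. 641. 199. 140. 217. 177.]
645 207 [156.  62. 647. 169. 144. 204. 177.]
651 24 [157.  63. 652. 157. 147. 191. 178.]
657 12 [187. 138. 660. 189. 142. 192. 144.]
663 35 [187.  87. 667. 189. 126. 195. 149.]
669 46 [186.  73. 672. 187. 136. 195. 150.]
675 2 [190. 148. 676. 190. 148. 191. 149.]
top 636
596 13 [ 44. 139. 599.  47. 149.  49. 153.]
602 9 [ 46. 138. 605.  47. 1
[... 816 characters left out ...]
16413   18.4353057 ] [ 486.19758882 -175.95189621   50.06158686]
top holder ((472.5276184082031, -218.22305297851562), (135.8016357421875, 94.13014221191406), 82.84866333007812) [[ 417.37567 -279.7365 ]
 [ 510.77356 -291.45483]
 [ 527.67957 -156.7096 ]
 [ 434.28168 -144.99127]]
scene holder upper ((467.4264221191406, -221.36630249023438), (85.77769470214844, 35.42985916137695), 83.05709075927734) [ 444.9147556  -265.60887975   18.01008903] [ 489.01155506 -177.75630095   48.72349716]
scene holder ((481.9809875488281, -220.62646484375), (124.5414047241211, 81.14620971679688), 65.12820434570312) [[ 418.9806  -260.05704]
 [ 492.60062 -294.18625]
 [ 544.9814  -181.19589]
 [ 471.36136 -147.06668]]
```

View pics/crop1.png

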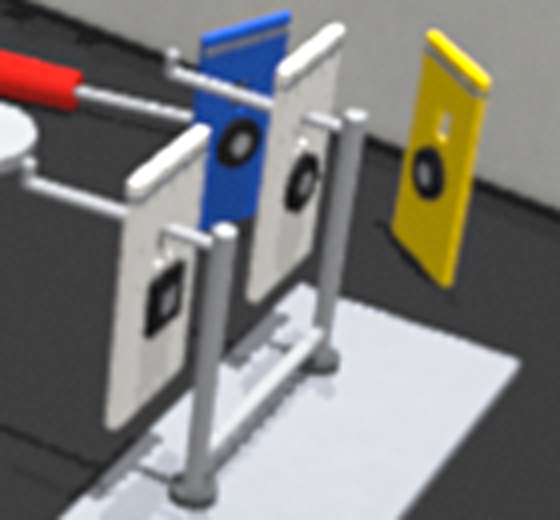

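The round card is on peg_l (crop (300,180), world about (645,182)). The square card at crop (160,300) is on peg_r. The peg_l bar looks almost unbent.

```bash
cat >> h.py <<'E'
def pose():
    s=status.get_obs(); q=s["ee_rot"]; return np.array(s["ee_pos"]),Rn.from_quat([q[1],q[2],q[3],q[0]]),s
def goal(pos,yaw_y=None,R=None):
    """dp (cm) in current tool axes, and rotvec (tool axes) to reach tool-down with tool y at world yaw (deg)"""
    p,Rc,s=pose()
    if R is None:
        y=np.array([np.cos(np.radians(yaw_y)),np.sin(np.radians(yaw_y)),0]); z=np.array([0,0,-1.]); R=Rn.from_matrix(np.c_[np.cross(y,z),y,z])
    d=Rc.inv().apply(np.array(pos)-p)/10; print("t",round(s["time"],2),"pos",p.round(1),"yaw_y",np.degrees(np.arctan2(*Rc.as_matrix()[[1,0],1])).round(2),"tilt",Rc.as_matrix()[:,2].round(3),"F",np.round(s["ft_force"],1),"w",round(s["width"],1))
    print("dp cm",d.round(3),"turn",(Rc.inv()*R).as_rotvec().round(4))
E
python3 - <<'E'
from h import *
p=read_camera("wrist"); print(np.round(p["T_tool_cam"],3),p["fx"])
goal([466,-221,300],-6.8)
# average top & scene frames for card/peg fits
acc={}
ax=np.array([np.cos(np.radians(9.25)),np.sin(np.radians(9.25)),0])
for n in("top","scene"):
    L=[]
    for i in range(8):
        q=read_camera(n); W,u,v=cloud(q); L.append(W)
    W=np.concatenate(L); W=W[(W[:,0]>540)&(W[:,0]<800)&(W[:,1]>-30)&(W[:,1]<290)]
    print(n,"plate z",np.median(W[(W[:,2]>4)&(W[:,2]<16)][:,2]), "n frames spread",np.std([l[:,2].mean() for l in L]) if len(set(map(len,L)))==1 else '')
    for nm,c in(("l",(645,182)),("r",(662,55))):
        d=W-np.array([*c,0]); s=d@ax; t=d[:,1]*ax[0]-d[:,0]*ax[1]
        for lo in range(-78,-8,10):
            k=(s>lo)&(s<lo+10)&(abs(t)<10)&(W[:,2]>125)&(W[:,2]<160)
            Q=W[k]
            if len(Q): print(n,nm,lo+5,len(Q),"z pct",np.percentile(Q[:,2],[5,50,85,95]).round(1),"t",np.median(t[k]).round(1))
        k=(abs(s)<14)&(abs(t)<34)&(W[:,2]>150)&(W[:,2]<185)
        Q=W[k]; 
        if len(Q)>20:
            C=Q[:,:2].mean(0); w,V=np.linalg.eigh(np.cov((Q[:,:2]-C).T)); print("card",nm,C.round(1),"normal",np.degrees(np.arctan2(V[1,0],V[0,0]))%180,"ctr t",(np.percentile(t[k],[1,99])).round(1),"ztop",np.percentile(Q[:,2],[90,98]))
E
```

```text
[[-1.00000e-03 -9.45000e-01 -3.28000e-01  8.35980e+01]
 [ 1.00000e+00 -1.00000e-03 -0.00000e+00 -1.15000e-01]
 [-0.00000e+00 -3.28000e-01  9.45000e-01 -1.31811e+02]
 [ 0.00000e+00  0.00000e+00  0.00000e+00  1.00000e+00]] 406.5234544208017
t 1.05 pos [ 267.3 -592.5  242.3] yaw_y -65.72 tilt [-0.  0. -1.] F [0.1 0.6 0.1] w 85.2
dp cm [ 33.39  -25.691  -5.769] turn [-0.     -0.     -1.0283]
top plate z 9.058614646548932 n frames spread 
top l -73 46 z pct [144.  151.  153.4 154. ] t 3.2
top l -63 161 z pct [141.1 144.  151.8 153. ] t 3.4
top l -53 134 z pct [140.6 143.3 144.6 145.3] t 4.0
top l -43 166 z pct [139.8 142.6 144.3 145.1] t 3.7
top l -33 135 z pct [139.7 141.9 143.6 144.5] t 3.9
top l -23 159 z pct [139.2 142.  143.4 144.2] t 4.1
top l -13 150 z pct [139.2 141.5 142.9 143.6] t 3.8
card l [645.4 184.8] normal 9.581887160777171 ctr t [-25.8  33. ] ztop [175.24692004 176.23459157]
top r -63 128 z pct [139.3 147.  149.9 150.9] t 1.8
top r -53 151 z pct [138.3 140.7 142.3 143.4] t 1.5
top r -43 142 z pct [138.9 140.8 142.3 143.3] t 1.8
top r -33 145 z pct [138.4 141.2 142.7 143.6
[... 462 characters left out ...]
 145.3] t 1.8
scene l -33 128 z pct [140.2 143.2 144.6 145.2] t 1.9
scene l -23 129 z pct [140.  142.7 143.9 144.4] t 1.5
scene l -13 78 z pct [138.7 141.8 143.6 144.1] t 1.6
card l [648.9 181.1] normal 8.268357917660182 ctr t [-28.4  33.1] ztop [175.47490381 176.39202541]
scene r -63 185 z pct [138.9 145.1 150.6 151.8] t -0.2
scene r -53 129 z pct [138.9 141.8 143.  143.6] t -0.1
scene r -43 142 z pct [138.7 141.7 143.1 143.8] t -0.1
scene r -33 147 z pct [139.1 142.  143.6 144. ] t 0.1
scene r -23 145 z pct [139.1 142.4 143.8 144.2] t -0.2
scene r -13 72 z pct [139.  142.5 143.8 144.5] t -0.4
card r [667.4  53. ] normal 8.344623603013872 ctr t [-29.6  31. ] ztop [175.68222281 176.56632992]
```

step_arm(commands=[{"dp": [3.3, -2.6, -0.6], "hand": 1}, {"dp": [3.3, -2.6, -0.6], "angular": [0, 0, 0], "hand": 1}, {"dp": [3.3, -2.6, -0.6], "hand": 1}, {"dp": [3.3, -2.6, -0.6], "hand": 1}, {"dp": [3.3, -2.6, -0.6], "hand": 1}, {"dp": [3.3, -2.6, -0.6], "hand": 1}, {"dp": [3.3, -2.6, -0.6], "hand": 1}, {"dp": [3.3, -2.6, -0.6], "hand": 1}, {"dp": [3.3, -2.6, -0.6], "hand": 1}, {"dp": [3.3, -2.6, -0.6], "hand": 1}, {"angular": [0, 0, -0.17], "hand": 0.5}, {"angular": [0, 0, -0.17], "hand": 0.5}, {"angular": [0, 0, -0.17], "hand": 0.5}, {"angular": [0, 0, -0.17], "hand": 0.5}, {"angular": [0, 0, -0.17], "hand": 0.5}, {"angular": [0, 0, -0.17], "hand": 0.5}, {"hand": 0.5}, {"hand": 0.5}])

```text
invalid input
```

step_arm(commands=[{"dp": [3.3, -2.6, -0.6], "angular": [0, 0, 0], "hand": 1}, {"dp": [3.3, -2.6, -0.6], "angular": [0, 0, 0], "hand": 1}, {"dp": [3.3, -2.6, -0.6], "angular": [0, 0, 0], "hand": 1}, {"dp": [3.3, -2.6, -0.6], "angular": [0, 0, 0], "hand": 1}, {"dp": [3.3, -2.6, -0.6], "angular": [0, 0, 0], "hand": 1}, {"dp": [3.3, -2.6, -0.6], "angular": [0, 0, 0], "hand": 1}, {"dp": [3.3, -2.6, -0.6], "angular": [0, 0, 0], "hand": 1}, {"dp": [3.3, -2.6, -0.6], "angular": [0, 0, 0], "hand": 1}, {"dp": [3.3, -2.6, -0.6], "angular": [0, 0, 0], "hand": 1}, {"dp": [3.3, -2.6, -0.6], "angular": [0, 0, 0], "hand": 1}, {"dp": [0, 0, 0], "angular": [0, 0, -0.17], "hand": 0.5}, {"dp": [0, 0, 0], "angular": [0, 0, -0.17], "hand": 0.5}, {"dp": [0, 0, 0], "angular": [0, 0, -0.17], "hand": 0.5}, {"dp": [0, 0, 0], "angular": [0, 0, -0.17], "hand": 0.5}, {"dp": [0, 0, 0], "angular": [0, 0, -0.17], "hand": 0.5}, {"dp": [0, 0, 0], "angular": [0, 0, -0.17], "hand": 0.5}, {"dp": [0, 0, 0], "angular": [0, 0, 0], "hand": 0.5}, {"dp": [0, 0, 0], "angular": [0, 0, 0], "hand": 0.5}], force=30)

```text
time: 4.1
ee_pos: [461.2, -219.8, 302.4]
ee_rot: [0.0, 0.752, 0.659, 0.0]
ft_force: [0.0, -0.0, 0.4]
width: 42.6
grip_force: 0.0
```

```bash
python3 - <<'E'
from h import *
L=[]
for i in range(6):
    _,_,s=pose(); p=read_camera("wrist"); W,u,v=cloud(p,None,s); L.append(np.c_[W,u,v])
save("wr1",p["color"])
A=np.concatenate(L); W=A[:,:3]
print("table z",np.median(W[:,2]),"R",[(r["p"],r["extent"]) for r in regions_of("holder",p)])
m=(W[:,0]>400)&(W[:,0]<530)&(W[:,1]>-290)&(W[:,1]<-150)
W=W[m]
for a,b in((14,60),(38,60),(43,60)):
    k=(W[:,2]>a)&(W[:,2]<b); r=cv2.minAreaRect(W[k][:,:2].astype(np.float32)); print(a,k.sum(),r,W[k].max(0))
# profile across slot
th=np.radians(-6.8); ex=np.array([np.cos(th),np.sin(th)]); ey=np.array([-ex[1],ex[0]])
d=W[:,:2]-np.array([466,-220.5]); s=d@ex; t=d@ey
for lo in np.arange(-24,24,2):
    k=(s>=lo)&(s<lo+2)&(abs(t)<28)
    if k.any(): print(lo+1,k.sum(),np.percentile(W[k][:,2],[5,50,95]).round(1))
for lo in np.arange(-50,50,4):
    k=(t>=lo)&(t<lo+4)&(abs(s)<3)
    if k.any(): print("t",lo+2,k.sum(),np.percentile(W[k][:,2],[5,50,95]).round(1))
E
```

```text
table z 0.738274062678073 R [(0.85, [281.5, 131.6, 362.1, 226.8])]
14 14263 ((464.4090270996094, -221.71624755859375), (84.29175567626953, 31.74464988708496), 83.33516693115234) [ 484.99151119 -178.28904562   49.10352678]
38 12640 ((464.4111328125, -221.73916625976562), (84.23902893066406, 31.704792022705078), 83.30121612548828) [ 484.65254827 -178.3067623    49.10352678]
43 5588 ((464.3756408691406, -221.39944458007812), (83.53900909423828, 31.388051986694336), 83.32232666015625) [ 484.5651306  -178.9310618    49.10352678]
-23 5135 [  8.3 368.4 377.8]
-21 4258 [  8.1 371.  378. ]
-19 3726 [  8.  371.7 378. ]
-17 2751 [ 38.2 369.7 377.9]
-15 2671 [ 44.8 367.5 373.3]
-13 2685 [ 45.1 367.4 373.3]
-11 2575 [ 42.8 367.7 373.3]
-9 2448 [ 40.7 368.3 373.3]
-7 2308 [ 38.5 368.8 373.3]
-5 2306 [  7.9 369.  373.4]
-3 2326 [  7.7 368.5 373.2]
-1 2426 [  7.7 368.4 373.2]
1 2478 [  7.9 368.2 373.2]
3 2722 [ 16.  367.3 373.1]
5 2677 [ 39.2 367.5 373.3]
7 3536 [ 41.4 370.1 378.1]
9 3945 [ 43.5 371.6 378. ]
11 5084 [ 45.6 368.9 377.9]
13 5331 [ 45.5 368.7 377.8]
15 12446 [296.4 329.1 376.6]
17 11084 [  9.4 345.6 376.9]
19 8696 [  9.1 348.4 374.7]
21 6770 [  8.7 340.9 368.1]
23 3905 [  8.1 342.1 362.2]
t -44 45 [40.9 42.2 43.5]
t -40 137 [41.1 42.5 43.7]
t -36 461 [ 8.2 27.5 42.8]
t -32 126 [ 7.1  8.4 12.5]
t -28 121 [ 7.3  8.7 14.8]
t -24 135 [ 7.3  8.6 15.6]
t -20 119 [ 7.1  8.6 17. ]
t -16 132 [ 6.9  8.6 17.5]
t -12 138 [ 7.2  8.5 18.9]
t -8 123 [ 6.9  8.6 20.5]
t -4 132 [ 7.2  8.7 21.7]
t 0 139 [ 7.2  8.8 22.5]
t 4 135 [ 7.1  8.5 24.5]
t 8 1617 [  9.1 366.3 371.7]
t 12 4251 [365.5 370.7 373.5]
t 16 143 [ 7.4  8.6 28.3]
t 20 143 [ 7.1  8.6 29.8]
t 24 144 [ 7.3  8.7 31.3]
t 28 83 [ 7.5  8.7 33.2]
t 32 52 [32.3 41.9 43.5]
t 36 172 [41.1 42.4 43.7]
t 40 285 [ 7.8 30.9 42.9]
t 44 147 [-0.6  1.7  9.2]
t 48 142 [-0.9  0.3  1.8]
```

View pics/wr1.png

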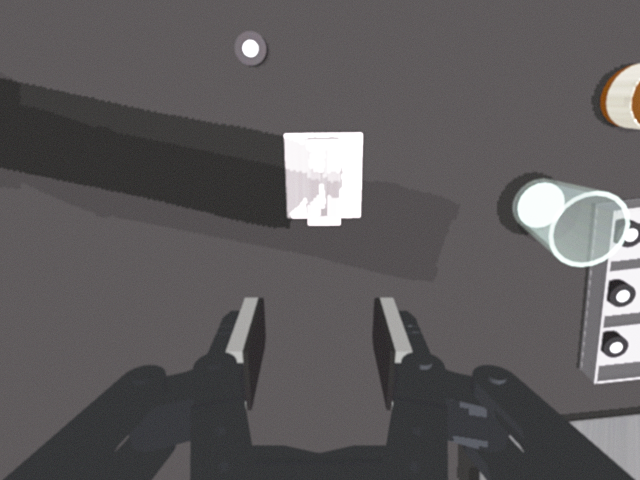

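The holder shows at wrist pixel (323,178). Its slot centre comes out at about (465,-222), yaw about -6.7°. Next I move above the card.

```bash
python3 - <<'E'
from h import *
goal([622,180,285],9.2)
E
```

```text
t 4.45 pos [ 461.2 -219.8  302.3] yaw_y -7.32 tilt [ 0.  0. -1.] F [ 0.4 -0.1 -0.2] w 42.6
dp cm [41.702 10.86   1.736] turn [ 0.     -0.     -0.2882]
```

step_arm(commands=[{"dp": [4.17, 1.09, 0.17], "angular": [0, 0, 0], "hand": 0.5}, {"dp": [4.17, 1.09, 0.17], "angular": [0, 0, 0], "hand": 0.5}, {"dp": [4.17, 1.09, 0.17], "angular": [0, 0, 0], "hand": 0.5}, {"dp": [4.17, 1.09, 0.17], "angular": [0, 0, 0], "hand": 0.5}, {"dp": [4.17, 1.09, 0.17], "angular": [0, 0, 0], "hand": 0.5}, {"dp": [4.17, 1.09, 0.17], "angular": [0, 0, 0], "hand": 0.5}, {"dp": [4.17, 1.09, 0.17], "angular": [0, 0, 0], "hand": 0.5}, {"dp": [4.17, 1.09, 0.17], "angular": [0, 0, 0], "hand": 0.5}, {"dp": [4.17, 1.09, 0.17], "angular": [0, 0, 0], "hand": 0.5}, {"dp": [4.17, 1.09, 0.17], "angular": [0, 0, 0], "hand": 0.5}, {"dp": [0, 0, 0], "angular": [0, 0, -0.144], "hand": 0.5}, {"dp": [0, 0, 0], "angular": [0, 0, -0.144], "hand": 0.5}, {"dp": [0, 0, 0], "angular": [0, 0, 0], "hand": 0.5}, {"dp": [0, 0, 0], "angular": [0, 0, 0], "hand": 0.5}])

```text
time: 6.2
ee_pos: [622.2, 179.8, 285.3]
ee_rot: [-0.0, 0.649, 0.76, -0.0]
ft_force: [0.9, -0.4, 0.1]
width: 42.7
grip_force: 0.0
```

```bash
python3 - <<'E'
from h import *
L=[]
for i in range(8):
    _,_,s=pose(); p=read_camera("wrist"); W,u,v=cloud(p,None,s); L.append(W)
save("wr2",p["color"])
goal([645,183,180],9.2)
W=np.concatenate(L); W=W[(W[:,2]<200)&(W[:,0]>540)&(W[:,0]<800)&(W[:,1]>-30)&(W[:,1]<290)]
k=(W[:,2]>4)&(W[:,2]<16); print("plate z",np.median(W[k][:,2]))
ax=np.array([np.cos(np.radians(9.25)),np.sin(np.radians(9.25)),0])
d=W-np.array([645,182,0]); s=d@ax; t=d[:,1]*ax[0]-d[:,0]*ax[1]
for lo in range(-84,36,6):
    k=(s>lo)&(s<lo+6)&(abs(t)<10)&(W[:,2]>125)&(W[:,2]<165)
    if k.any(): Q=W[k]; print(lo+3,len(Q),"z",np.percentile(Q[:,2],[5,50,85,95]).round(1),"t",np.percentile(t[k],[5,50,95]).round(1))
k=(abs(s)<14)&(abs(t)<36)&(W[:,2]>155)
Q=W[k]; print("tab",len(Q),"s",np.percentile(s[k],[2,50,98]),"t",np.percentile(t[k],[.5,99.5]),"z",np.percentile(Q[:,2],[50,90,98]))
kt=k&(W[:,2]>172); 
a=np.polyfit(t[kt],s[kt],1); print("top edge s=a t+b",a,"-> normal yaw",9.25-np.degrees(np.arctan(-a[0]))*-1,kt.sum())
E
```

```text
t 6.6 pos [622.1 180.  285.4] yaw_y 9.2 tilt [ 0. -0. -1.] F [-0.4 -0.6 -0.1] w 42.6
dp cm [-0.072  2.307 10.54 ] turn [0.0001 0.     0.    ]
plate z 10.321977269960485
-69 644 z [143.7 152.8 154.2 154.7] t [1.5 5.1 6.4]
-63 636 z [143.1 144.9 146.4 152.5] t [1.3 4.1 6.1]
-57 576 z [141.8 144.4 145.4 145.8] t [1.1 4.3 6.3]
-51 643 z [141.8 144.1 145.  145.4] t [1.  4.2 6.4]
-45 582 z [141.6 143.8 144.7 145.3] t [0.8 4.1 6.3]
-39 625 z [141.5 143.6 144.5 145. ] t [0.7 4.1 6.2]
-33 533 z [141.5 143.4 144.3 144.9] t [1.4 4.2 6.3]
-27 573 z [141.2 143.3 144.1 144.6] t [1.5 4.2 6.2]
-21 545 z [141.2 143.  143.9 144.4] t [1.4 4.1 6.2]
-15 541 z [141.1 142.8 143.7 144.2] t [1.2 4.1 6.2]
-9 579 z [140.8 142.8 143.7 144.1] t [1.3 4.1 6.2]
-3 1091 z [126.1 143.6 155.1 158.6] t [-8.7  2.4  8.2]
9 505 z [140.6 142.7 143.6 144. ] t [1.1 4.  6.2]
15 589 z [141.  142.8 143.5 143.9] t [1.  4.2 6.3]
21 1077 z [127.6 143.  149.  149.8] t [1.1 5.2 7.4]
27 1354 z [128.5 148.7 149.7 150.2] t [-0.2  6.3  8.3]
33 98 z [131.7 148.8 149.4 149.9] t [1.2 4.  6.3]
tab 8032 s [-2.23795783 -0.19594403  2.97297698] t [-26.26381898  33.57479972] z [174.86168108 175.88609195 176.43715122]
top edge s=a t+b [-0.00180181  0.46853835] -> normal yaw 9.353235829428002 6094
```

View pics/wr2.png

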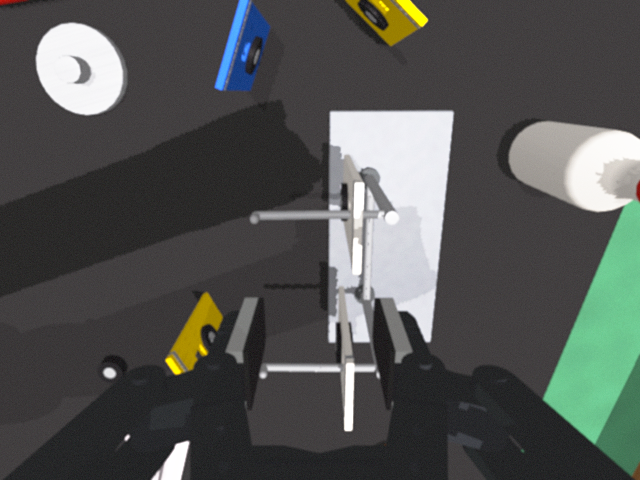

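Peg_l's end sits about 2 mm high. The round card's top is at (644.8,185.7), z 175, and its face is square to the peg. I descend astride the tab.

step_arm(commands=[{"dp": [0.2, 2.33, 1], "angular": [0, 0, 0], "hand": 0.5}, {"dp": [0, 0, 3], "angular": [0, 0, 0], "hand": 0.5}, {"dp": [0, 0, 3], "angular": [0, 0, 0], "hand": 0.5}, {"dp": [0, 0, 2], "angular": [0, 0, 0], "hand": 0.5}, {"dp": [0, 0, 1], "angular": [0, 0, 0], "hand": 0.5}, {"dp": [0, 0, 1], "angular": [0, 0, 0], "hand": 0.5}, {"dp": [0, 0, 0.7], "angular": [0, 0, 0], "hand": 0.5}, {"dp": [0, 0, 0.5], "angular": [0, 0, 0], "hand": 0.5}, {"dp": [0, 0, 0], "angular": [0, 0, 0], "hand": 0.5}, {"dp": [0, 0, 0], "angular": [0, 0, 0], "hand": 0.5}])

```text
time: 7.85
ee_pos: [645.0, 185.9, 163.7]
ee_rot: [0.0, 0.648, 0.762, 0.0]
ft_force: [-0.2, 0.7, 0.7]
width: 43.0
grip_force: 0.0
```

```bash
python3 - <<'E'
from h import *
goal([644.8,185.7,163.5],9.3)
_,_,s=pose(); p=read_camera("wrist"); save("wr3",p["color"])
E
```

```text
t 7.85 pos [645.  185.9 163.7] yaw_y 9.22 tilt [ 0.001  0.    -1.   ] F [-0.2  0.7  0.7] w 43.0
dp cm [-0.014 -0.021  0.024] turn [ 0.0006 -0.0002 -0.0014]
```

View pics/wr3.png

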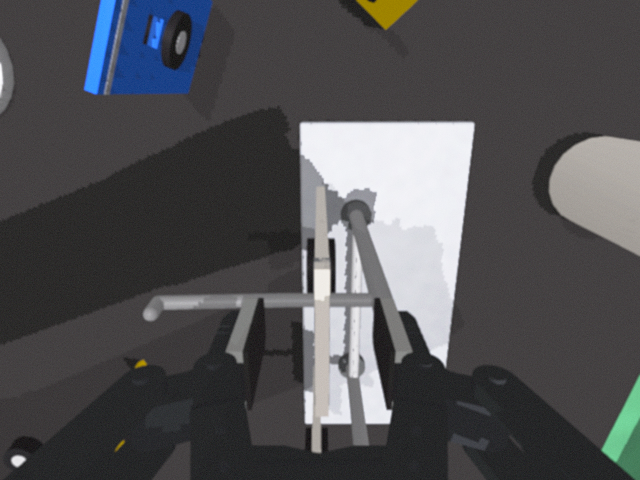

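The card tab is centred between the pads at pixel (321,330). I close the gripper.

step_arm(commands=[{"dp": [0, 0, 0], "angular": [0, 0, 0], "hand": 0.3}, {"dp": [0, 0, 0], "angular": [0, 0, 0], "hand": 0.2}, {"dp": [0, 0, 0], "angular": [0, 0, 0], "hand": 0.1}, {"dp": [0, 0, 0], "angular": [0, 0, 0], "hand": 0}, {"dp": [0, 0, 0], "angular": [0, 0, 0], "hand": 0}, {"dp": [0, 0, 0], "angular": [0, 0, 0], "hand": 0}, {"dp": [0, 0, 0], "angular": [0, 0, 0], "hand": 0}, {"dp": [0, 0, 0], "angular": [0, 0, 0], "hand": 0}], force=30)

```text
time: 8.9
ee_pos: [644.9, 185.8, 163.4]
ee_rot: [0.0, 0.648, 0.762, 0.0]
ft_force: [0.7, -0.3, 0.6]
width: 4.0
grip_force: 33.6
```

step_arm(commands=[{"dp": [0, 0, -0.2], "angular": [0, 0, 0], "hand": 0}, {"dp": [0, 0, -0.2], "angular": [0, 0, 0], "hand": 0}, {"dp": [0, 0, -0.2], "angular": [0, 0, 0], "hand": 0}, {"dp": [0, 0, -0.2], "angular": [0, 0, 0], "hand": 0}, {"dp": [0, 0, -0.15], "angular": [0, 0, 0], "hand": 0}, {"dp": [0, 0, 0], "angular": [0, 0, 0], "hand": 0}, {"dp": [0, 0, 0], "angular": [0, 0, 0], "hand": 0}])

```text
time: 9.78
ee_pos: [644.8, 185.7, 172.8]
ee_rot: [-0.0, 0.648, 0.762, -0.0]
ft_force: [-0.2, 0.6, -1.8]
width: 4.2
grip_force: 33.3
```

```bash
cat > card.py <<'E'
from h import *
_,_,s=pose(); L=[]
for i in range(6):
    _,_,s=pose(); p=read_camera("wrist"); W,u,v=cloud(p,None,s); L.append(W)
W=np.concatenate(L); W=W[W[:,2]<250]
P,R,_=pose(); T=R.inv().apply(W-P)   # tool frame: x along card width, y normal, z down
k=(abs(T[:,1])<14)&(abs(T[:,0])<45)&(T[:,2]>-25)&(T[:,2]<120)
Q=T[k]; print("pos",P.round(1))
for lo in range(-20,120,10):
    j=(Q[:,2]>lo)&(Q[:,2]<lo+10)&(abs(Q[:,0])>5)
    if j.any(): print(lo+5,j.sum(),"x",np.percentile(Q[j][:,0],[1,99]).round(1),"y",np.percentile(Q[j][:,1],[5,50,95]).round(1))
j=(abs(Q[:,0])>18)&(abs(Q[:,1])<5)&(Q[:,2]<20)
print("top z(tool)",np.percentile(Q[j][:,2],[1,5,20,50]).round(1))
E
python3 card.py; python3 - <<'E'
from h import *
goal([0,0,0],9.25)
E
```

```text
pos [644.8 185.8 172.8]
-15 17204 x [-29.   29.8] y [-11.2  -0.8  11.1]
-5 6647 x [ 6.  30.2] y [-12.7   0.9  12.7]
5 3556 x [ 6.1 30.2] y [-12.3  -0.4  11.6]
15 699 x [29.2 30.3] y [-3.1 -0.8  1.2]
25 577 x [29.3 30.2] y [-3.2 -0.8  1.2]
35 518 x [29.3 30.2] y [-3.4 -1.2  1.4]
45 2205 x [ 5.2 30. ] y [-7.5 -0.8  5.7]
55 1303 x [12.1 30.1] y [-7.3 -0.8  5.5]
65 318 x [14.1 30.1] y [-3.3 -1.3  1.2]
75 287 x [29.3 30.1] y [-3.4 -0.8  1.3]
85 236 x [29.4 30. ] y [-3.  -0.8  1.4]
95 219 x [29.3 30. ] y [-3.1 -0.8  1.5]
105 199 x [29.3 29.9] y [-3.2 -0.8  1.6]
115 7 x [29.4 29.4] y [-3.  -2.6  0.3]
top z(tool) [-12.9 -12.4 -11.9 -11.2]
t 10.07 pos [644.8 185.8 172.8] yaw_y 9.22 tilt [-0.  0. -1.] F [ 0.6  0.6 -2.2] w 4.3
dp cm [ -8.002 -66.624  17.281] turn [-0.     -0.     -0.0005]
```

step_arm(commands=[{"dp": [0, -0.45, 0], "angular": [0, 0, 0], "hand": 0}, {"dp": [0, -0.45, 0], "angular": [0, 0, 0], "hand": 0}, {"dp": [0, -0.45, 0], "angular": [0, 0, 0], "hand": 0}, {"dp": [0, -0.42, -0.024], "angular": [0, 0, 0], "hand": 0}, {"dp": [0, -0.42, -0.024], "angular": [0, 0, 0], "hand": 0}, {"dp": [0, -0.42, -0.024], "angular": [0, 0, 0], "hand": 0}, {"dp": [0, -0.42, -0.024], "angular": [0, 0, 0], "hand": 0}, {"dp": [0, -0.42, -0.024], "angular": [0, 0, 0], "hand": 0}, {"dp": [0, -0.42, -0.024], "angular": [0, 0, 0], "hand": 0}, {"dp": [0, -0.42, -0.024], "angular": [0, 0, 0], "hand": 0}, {"dp": [0, -0.42, -0.024], "angular": [0, 0, 0], "hand": 0}, {"dp": [0, -0.42, -0.024], "angular": [0, 0, 0], "hand": 0}, {"dp": [0, 0, 0], "angular": [0, 0, 0], "hand": 0}, {"dp": [0, 0, 0], "angular": [0, 0, 0], "hand": 0}])

```text
time: 11.82
ee_pos: [594.3, 177.4, 175.0]
ee_rot: [0.0, 0.648, 0.762, 0.0]
ft_force: [0.1, -0.2, -1.7]
width: 4.3
grip_force: 33.3
```

```bash
cat > tip.py <<'E'
from h import *
goal([0,0,0],9.25)
L=[]
for i in range(8):
    _,_,s=pose(); p=read_camera("wrist"); W,u,v=cloud(p,None,s); L.append(W)
save("wr_tip",p["color"])
W=np.concatenate(L); W=W[W[:,2]<190]
th=np.radians(9.25); ax=np.array([np.cos(th),np.sin(th),0])
d=W-np.array([645,182,0]); s=d@ax; t=d[:,1]*ax[0]-d[:,0]*ax[1]
P=pose()[0]; print("tool s",(P-np.array([645,182,0]))@ax)
for lo in range(-87,24,6):
    k=(s>lo)&(s<lo+6)&(abs(t-4)<7)&(W[:,2]>125)&(W[:,2]<163)
    if k.any(): print(lo+3,k.sum(),np.percentile(W[k][:,2],[5,50,85,95]).round(1),np.median(t[k]).round(1))
k=(abs(s-(P-np.array([645,182,0]))@ax)<6)&(abs(t-4)>18)&(abs(t-4)<34)&(W[:,2]>150); print("card top",np.percentile(W[k][:,2],[50,80,95,99]).round(1))
E
python3 tip.py
```

```text
t 11.82 pos [594.3 177.4 175. ] yaw_y 9.21 tilt [ 0.  0. -1.] F [ 0.1 -0.2 -1.7] w 4.3
dp cm [ -7.998 -61.504  17.494] turn [ 0.0001  0.     -0.0006]
tool s -50.86117612537809
-72 672 [142.8 151.2 153.5 154.2] 5.3
-66 2209 [142.7 148.1 153.7 154.4] 5.3
-60 1789 [131.1 143.5 145.  145.4] 5.4
-54 817 [130.8 133.1 144.7 145.2] 5.7
-48 1584 [130.7 133.  144.3 144.9] 5.8
-42 1479 [132.4 143.6 144.5 145. ] 5.0
-36 1379 [141.2 143.4 144.3 144.7] 4.7
-30 1454 [140.6 143.1 144.1 144.5] 4.8
-24 1432 [140.5 142.9 143.8 144.2] 4.8
-18 1368 [140.4 142.7 143.6 144. ] 4.7
-12 1379 [140.4 142.7 143.4 143.9] 4.7
-6 1385 [140.3 142.7 143.5 143.9] 4.7
0 1381 [140.4 142.6 143.5 143.9] 4.7
6 1382 [140.4 142.7 143.5 143.9] 4.7
12 1396 [140.5 142.6 143.5 144. ] 4.7
18 1388 [140.3 142.6 143.4 143.9] 4.7
24 5653 [126.8 143.4 149.2 149.8] 6.2
card top [186.2 186.9 187.4 187.8]
```

Heights agree: the peg end is about 1.9 mm high and there is no contact force. I slide past the tip.

step_arm(commands=[{"dp": [0, -0.4, -0.03], "angular": [0, 0, 0], "hand": 0}, {"dp": [0, -0.4, -0.03], "angular": [0, 0, 0], "hand": 0}, {"dp": [0, -0.3, -0.03], "angular": [0, 0, 0], "hand": 0}, {"dp": [0, -0.3, 0], "angular": [0, 0, 0], "hand": 0}, {"dp": [0, -0.3, 0], "angular": [0, 0, 0], "hand": 0}, {"dp": [0, -0.3, 0], "angular": [0, 0, 0], "hand": 0}, {"dp": [0, -0.3, 0], "angular": [0, 0, 0], "hand": 0}, {"dp": [0, -0.3, 0], "angular": [0, 0, 0], "hand": 0}, {"dp": [0, -0.3, 0], "angular": [0, 0, 0], "hand": 0}, {"dp": [0, -0.3, 0], "angular": [0, 0, 0], "hand": 0}, {"dp": [0, -0.4, 0], "angular": [0, 0, 0], "hand": 0}, {"dp": [0, -0.6, 0], "angular": [0, 0, 0], "hand": 0}, {"dp": [0, -0.6, 0], "angular": [0, 0, 0], "hand": 0}, {"dp": [0, -0.6, 0], "angular": [0, 0, 0], "hand": 0}, {"dp": [0, 0, 0], "angular": [0, 0, 0], "hand": 0}, {"dp": [0, 0, 0], "angular": [0, 0, 0], "hand": 0}])

```text
time: 14.22
ee_pos: [541.0, 168.8, 176.0]
ee_rot: [0.0, 0.648, 0.762, 0.0]
ft_force: [0.2, -0.8, -0.1]
width: 4.1
grip_force: 33.3
```

```bash
python3 - <<'E'
from h import *
p=read_camera("scene"); save("sc2",cv2.resize(p["color"][170:320,280:480],None,fx=3,fy=3))
goal([465,-222,300],-6.7)
E
python3 card.py
```

```text
t 14.28 pos [541.  168.8 175.9] yaw_y 9.21 tilt [ 0.  0. -1.] F [-0.6 -0.1 -1.4] w 4.1
dp cm [-37.361 -13.762 -12.413] turn [ 1.000e-04 -1.000e-04  2.777e-01]
pos [540.9 168.9 175.8]
-15 17212 x [-28.9  29.7] y [-11.1  -0.7  11.1]
-5 6636 x [ 5.9 30.2] y [-12.8   0.7  12.7]
5 3532 x [ 6.  30.2] y [-12.2  -0.6  11.7]
15 696 x [29.3 30.3] y [-3.  -0.7  1.3]
25 574 x [29.3 30.2] y [-3.1 -0.7  1.4]
35 515 x [29.3 30.2] y [-3.2 -1.1  1.5]
45 2692 x [-8.9 30. ] y [-7.4 -0.6  5.9]
55 1276 x [12.2 30. ] y [-7.2 -0.6  5.7]
65 328 x [29.3 30.1] y [-3.2 -0.7  1.3]
75 270 x [29.2 30. ] y [-3.2 -0.7  1.4]
85 246 x [29.3 30.1] y [-2.9 -0.7  1.5]
95 217 x [29.2 30. ] y [-2.9 -0.6  1.6]
105 195 x [29.3 29.9] y [-3.  -0.7  1.7]
115 7 x [29.3 29.5] y [-2.9 -1.3  0.6]
top z(tool) [-12.9 -12.5 -12.  -11.4]
```

View pics/sc2.png

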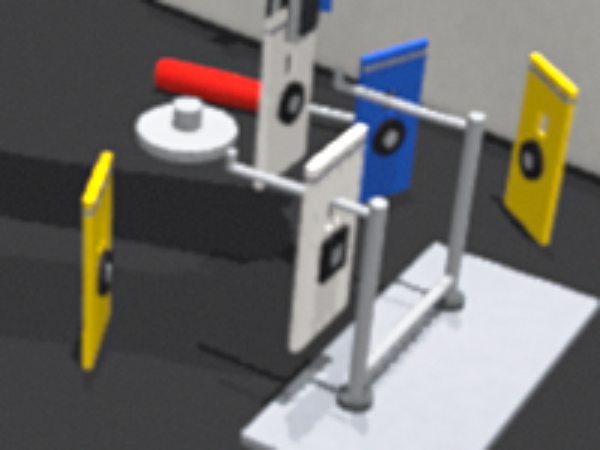

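The round card is free in front of the peg at crop (285,100), and the square card still hangs. I raise it and carry it to the holder.

step_arm(commands=[{"dp": [0, -0.5, -1.5], "angular": [0, 0, 0], "hand": 0}, {"dp": [0, -1, -3], "angular": [0, 0, 0], "hand": 0}, {"dp": [0, 0, -4], "angular": [0, 0, 0], "hand": 0}, {"dp": [0, 0, -3], "angular": [0, 0, 0], "hand": 0}, {"dp": [-1.4, -0.3, -0.5], "angular": [0, 0, 0], "hand": 0}, {"dp": [-3, -1, 0], "angular": [0, 0, 0], "hand": 0}, {"dp": [-4, -1.5, 0], "angular": [0, 0, 0], "hand": 0}, {"dp": [-4, -1.5, 0], "angular": [0, 0, 0], "hand": 0}, {"dp": [-4, -1.5, 0], "angular": [0, 0, 0], "hand": 0}, {"dp": [-4, -1.5, 0], "angular": [0, 0, 0], "hand": 0}, {"dp": [-4, -1.5, 0], "angular": [0, 0, 0], "hand": 0}, {"dp": [-4, -1.5, 0], "angular": [0, 0, 0], "hand": 0}, {"dp": [-4, -1.5, 0], "angular": [0, 0, 0], "hand": 0}, {"dp": [-3, -0.5, 0], "angular": [0, 0, 0], "hand": 0}, {"dp": [-2, 0, 0], "angular": [0, 0, 0], "hand": 0}, {"dp": [0, 0, 0], "angular": [0, 0, 0.139], "hand": 0}, {"dp": [0, 0, 0], "angular": [0, 0, 0.139], "hand": 0}, {"dp": [0, 0, 2], "angular": [0, 0, 0], "hand": 0}, {"dp": [0, 0, 3], "angular": [0, 0, 0], "hand": 0}, {"dp": [0, 0, 0], "angular": [0, 0, 0], "hand": 0}])

```text
time: 17.08
ee_pos: [463.3, -221.6, 243.7]
ee_rot: [-0.002, 0.747, 0.665, -0.001]
ft_force: [0.2, 0.3, 0.1]
width: 4.3
grip_force: 33.3
```

```bash
python3 card.py; cat > slot.py <<'E'
from h import *
L=[]
for i in range(8):
    P,R,s=pose(); p=read_camera("wrist"); W,u,v=cloud(p,None,s); L.append(W)
save("wr_slot",p["color"])
W=np.concatenate(L); 
k=(W[:,2]>14)&(W[:,2]<52)&(W[:,0]>400)&(W[:,0]<530)&(W[:,1]>-290)&(W[:,1]<-150)
r=cv2.minAreaRect(W[k][:,:2].astype(np.float32)); print("upper rect",r)
th=np.radians(-6.7); ex=np.array([np.cos(th),np.sin(th)]); ey=np.array([-ex[1],ex[0]])
d=W[:,:2]-np.array([465,-222]); s=d@ex; t=d@ey
k=(abs(s)<20)&(abs(t)<55)&(W[:,2]<52)
for lo in np.arange(-20,20,1.):
    j=k&(s>=lo)&(s<lo+1)&(abs(t)<26)
    if j.any(): print("s",lo+.5,j.sum(),np.percentile(W[j][:,2],[5,50,95]).round(1))
for side in(-1,1):   # flare ridge line fit for yaw: outer edge
    pts=[]
    for lo in np.arange(-26,26,4):
        j=k&(t>=lo)&(t<lo+4)&(s*side>3)&(s*side<20)&(W[:,2]>38)
        if j.sum()>20: pts.append((lo+2,np.percentile(s[j]*side,[3,97])))
    a=np.array([(x,*y) for x,y in pts]); 
    if len(a)>3: print("side",side,"inner",(np.polyfit(a[:,0],a[:,1]*side,1)*[57.3,1]).round(2),"outer",(np.polyfit(a[:,0],a[:,2]*side,1)*[57.3,1]).round(2),len(a))
j=k&(W[:,2]>38); print("t ext",np.percentile(t[j],[.5,99.5]).round(1))
j=k&(abs(s+0.5)<2)&(W[:,2]<15); 
if j.any(): print("floor t",np.percentile(t[j],[1,99]).round(1))
goal([465.5,-222,240],-6.7)
E
python3 slot.py
```

```text
pos [ 465.1 -222.5  247. ]
-5 1777 x [ 6.  30.5] y [-12.7   0.3  12.5]
5 3851 x [ 6.1 30.6] y [-12.4  -0.7  11.4]
15 772 x [10.5 30.7] y [-4.5 -1.4  1.4]
25 573 x [29.2 30.7] y [-4.2 -1.4  1. ]
35 508 x [29.2 30.8] y [-4.4 -1.5  1.2]
45 2557 x [-8.8 30.5] y [-8.2 -1.   5.5]
55 1404 x [11.  30.6] y [-8.3 -1.4  5.2]
65 362 x [14.7 30.8] y [-6.4 -1.6  1.4]
75 276 x [29.3 30.7] y [-4.5 -1.4  1.3]
85 237 x [29.2 30.7] y [-4.2 -1.4  1.2]
95 216 x [29.2 30.6] y [-4.3 -1.4  1.5]
105 212 x [29.2 30.7] y [-4.4 -1.4  1.6]
115 16 x [29.7 30.7] y [-5.2 -2.6 -0.1]
top z(tool) [-2.8 -2.1  0.9  7.4]
upper rect ((464.5976867675781, -221.9329376220703), (84.90255737304688, 32.12782287597656), 83.27940368652344)
s -19.5 476 [7.2 8.4 9.7]
s -18.5 466 [7.1 8.4 9.7]
s -17.5 104 [7.5 8.4 9.7]
s -16.5 235 [37.2 38.3 39.4]
s -15.5 388 [37.3 38.6 44.8]
s -14.5 562 [44.1 45.3 46.4]
s -13.5 544 [45.  46.3 47.5]
s -12.5 582 [45.  46.3 47.6]
s -11.5 608 [43.9 45.3 46.6]
s -10.5 612 [42.7 44.1 45.5]
s -9.5 566 [41.9 43.1 44.4]
s -8.5 537 [40.7 42.1 43.5]
s -7.5 556 [39.6 41.  42.3]
s -6.5 593 [38.6 39.9 41.3]
s -5
[... 245 characters left out ...]
39.1]
s 4.5 529 [37.4 38.6 39.8]
s 5.5 624 [38.3 39.7 41. ]
s 6.5 575 [39.4 40.8 42.1]
s 7.5 549 [40.6 41.9 43.2]
s 8.5 551 [41.5 42.9 44.2]
s 9.5 603 [42.7 44.  45.3]
s 10.5 620 [43.7 45.1 46.4]
s 11.5 593 [44.8 46.2 47.6]
s 12.5 535 [45.1 46.4 47.6]
s 13.5 550 [44.3 45.5 46.7]
s 14.5 394 [37.4 39.1 45.7]
s 15.5 333 [37.2 38.4 39.5]
s 17.5 447 [7.1 8.4 9.7]
s 18.5 470 [7.1 8.3 9.5]
s 19.5 468 [7.  8.4 9.6]
side -1 inner [ 1.23 -5.36] outer [ -0.27 -15.89] 13
side 1 inner [-0.4   4.23] outer [ 0.16 15.09] 13
t ext [-40.3  42.2]
floor t [ 0.7 54.8]
t 17.77 pos [ 464.6 -222.4  245.9] yaw_y -6.7 tilt [ 0.  0. -1.] F [-0.5  0.1 -1.4] w 4.0
dp cm [0.051 0.084 0.594] turn [ 0.     -0.     -0.0001]
```

step_arm(commands=[{"dp": [0.03, 0.08, 1.5], "angular": [0, 0, 0], "hand": 0}, {"dp": [0, 0, 2], "angular": [0, 0, 0], "hand": 0}, {"dp": [0, 0, 2], "angular": [0, 0, 0], "hand": 0}, {"dp": [0, 0, 1.5], "angular": [0, 0, 0], "hand": 0}, {"dp": [0, 0, 1], "angular": [0, 0, 0], "hand": 0}, {"dp": [0, 0, 0.5], "angular": [0, 0, 0], "hand": 0}, {"dp": [0, 0, 0], "angular": [0, 0, 0], "hand": 0}, {"dp": [0, 0, 0], "angular": [0, 0, 0], "hand": 0}, {"dp": [0, 0, 0], "angular": [0, 0, 0], "hand": 0}])

```text
time: 18.9
ee_pos: [465.7, -222.3, 161.4]
ee_rot: [0.0, 0.747, 0.665, 0.0]
ft_force: [-0.2, -0.6, -1.2]
width: 4.2
grip_force: 33.2
```

```bash
python3 card.py; python3 slot.py | grep -v ^s.-*1; python3 - <<'E'
from h import *
goal([465.4,-222.2,119],-6.7)
E
```

```text
pos [ 465.4 -222.2  161. ]
-15 17195 x [-28.9  29.7] y [-11.1  -0.7  11.1]
-5 6600 x [ 5.8 30. ] y [-12.7   0.7  12.7]
5 3457 x [ 5.9 30. ] y [-12.2  -0.4  11.8]
15 698 x [29.1 30.1] y [-2.9 -0.6  1.5]
25 580 x [29.1 30.1] y [-3.  -0.7  1.5]
35 502 x [29.1 30. ] y [-3.1 -0.6  1.6]
45 2725 x [-9.1 29.9] y [-7.3 -0.4  6. ]
55 1238 x [12.1 29.9] y [-7.  -0.4  5.8]
65 324 x [29.1 29.9] y [-3.  -0.6  1.5]
75 274 x [29.1 29.9] y [-2.8 -0.6  1.6]
85 234 x [29.1 29.8] y [-2.7 -0.5  1.7]
95 215 x [29.1 29.9] y [-2.8 -0.5  1.8]
105 203 x [29.1 29.8] y [-2.9 -0.5  1.8]
115 13290 x [-39.8  42.3] y [-13.3   5.   13.2]
top z(tool) [-13.2 -12.8 -12.3 -11.6]
upper rect ((464.68621826171875, -221.8368682861328), (84.93158721923828, 32.18323516845703), 83.24195098876953)
s -9.5 761 [42.  43.2 44.4]
s -8.5 556 [40.7 42.  43.1]
s -7.5 649 [39.9 41.1 42.3]
s -6.5 705 [38.7 39.9 41.2]
s -5.5 508 [37.7 38.9 40.2]
s -4.5 740 [16.4 37.5 39.3]
s -3.5 256 [7.2 8.3 9.4]
s -2.5 73 [7.3 8.4 9.7]
s -0.5 141 [7.2 8.3 9.3]
s 0.5 70 [7.2 8.  9.4]
s 2.5 76 [7.3 8.4 9.3]
s 3.5 699 [ 7.5 36.3 39.1]
s 4.5 682 [37.4 38.6 39.9]
s 5.5 537 [38.3 39.5 40.6]
s 6.5 790 [39.7 40.8 42. ]
s 7.5 461 [40.4 41.8 43.1]
s 8.5 776 [41.4 42.8 44. ]
s 9.5 862 [42.8 44.  45.2]
side -1 inner [ 8.27 -6.55] outer [ -0.09 -15.97] 13
side 1 inner [-7.74  5.66] outer [-0.   15.23] 13
t ext [-41.1  42.3]
floor t [20.  54.9]
t 19.6 pos [ 465.4 -222.2  160.9] yaw_y -6.71 tilt [ 0.  0. -1.] F [ 0.8 -0.3 -0.6] w 4.1
dp cm [ 2.000e-02  5.000e-03 -7.912e+00] turn [-0.     -0.0001 -0.0001]
t 19.6 pos [ 465.4 -222.2  160.9] yaw_y -6.71 tilt [ 0.  0. -1.] F [ 0.8 -0.3 -0.6] w 4.1
dp cm [-2.000e-03 -3.000e-03  4.188e+00] turn [-0.     -0.0001 -0.0001]
```

View pics/wr_slot.png

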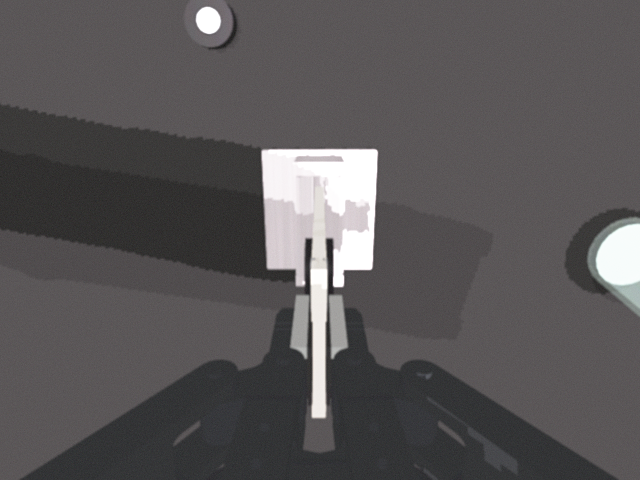

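Card (318,250) is lined up with the slot (320,165) to within 0.3 mm. I lower it gently.

step_arm(commands=[{"dp": [0, -0.03, 0.2], "angular": [0, 0, 0], "hand": 0}, {"dp": [0, 0, 0.3], "angular": [0, 0, 0], "hand": 0}, {"dp": [0, 0, 0.3], "angular": [0, 0, 0], "hand": 0}, {"dp": [0, 0, 0.3], "angular": [0, 0, 0], "hand": 0}, {"dp": [0, 0, 0.3], "angular": [0, 0, 0], "hand": 0}, {"dp": [0, 0, 0], "angular": [0, 0, 0], "hand": 0}, {"dp": [0, 0, 0], "angular": [0, 0, 0], "hand": 0}])

```text
time: 20.48
ee_pos: [465.2, -222.2, 146.9]
ee_rot: [0.0, 0.747, 0.665, 0.0]
ft_force: [0.0, -0.4, -0.7]
width: 4.4
grip_force: 33.2
```

step_arm(commands=[{"dp": [0, 0, 0.3], "angular": [0, 0, 0], "hand": 0}, {"dp": [0, 0, 0.3], "angular": [0, 0, 0], "hand": 0}, {"dp": [0, 0, 0.3], "angular": [0, 0, 0], "hand": 0}, {"dp": [0, 0, 0.3], "angular": [0, 0, 0], "hand": 0}, {"dp": [0, 0, 0.3], "angular": [0, 0, 0], "hand": 0}, {"dp": [0, 0, 0.3], "angular": [0, 0, 0], "hand": 0}, {"dp": [0, 0, 0.3], "angular": [0, 0, 0], "hand": 0}, {"dp": [0, 0, 0.2], "angular": [0, 0, 0], "hand": 0}, {"dp": [0, 0, 0], "angular": [0, 0, 0], "hand": 0}, {"dp": [0, 0, 0], "angular": [0, 0, 0], "hand": 0}])

```text
time: 21.72
ee_pos: [465.2, -222.2, 124.0]
ee_rot: [0.0, 0.747, 0.665, 0.0]
ft_force: [0.9, -0.6, -0.9]
width: 4.2
grip_force: 33.3
```

In the slot with no force. Now the last 5.5 mm in small steps.

step_arm(commands=[{"dp": [0, 0, 0.1], "angular": [0, 0, 0], "hand": 0}, {"dp": [0, 0, 0.1], "angular": [0, 0, 0], "hand": 0}, {"dp": [0, 0, 0.1], "angular": [0, 0, 0], "hand": 0}, {"dp": [0, 0, 0.1], "angular": [0, 0, 0], "hand": 0}, {"dp": [0, 0, 0.05], "angular": [0, 0, 0], "hand": 0}, {"dp": [0, 0, 0.05], "angular": [0, 0, 0], "hand": 0}, {"dp": [0, 0, 0], "angular": [0, 0, 0], "hand": 0}, {"dp": [0, 0, 0], "angular": [0, 0, 0], "hand": 0}])

```text
time: 22.72
ee_pos: [465.2, -222.1, 118.9]
ee_rot: [0.0, 0.747, 0.665, 0.0]
ft_force: [-0.3, -0.4, -0.5]
width: 4.2
grip_force: 33.3
```

step_arm(commands=[{"dp": [0, 0, 0.03], "angular": [0, 0, 0], "hand": 0}, {"dp": [0, 0, 0.03], "angular": [0, 0, 0], "hand": 0}, {"dp": [0, 0, 0], "angular": [0, 0, 0], "hand": 0}])

```text
time: 23.1
ee_pos: [465.2, -222.2, 118.4]
ee_rot: [0.0, 0.747, 0.665, 0.0]
ft_force: [0.0, -0.1, 0.9]
width: 4.4
grip_force: 33.6
```

step_arm(commands=[{"dp": [0, 0, 0.03], "angular": [0, 0, 0], "hand": 0}, {"dp": [0, 0, 0], "angular": [0, 0, 0], "hand": 0}, {"dp": [0, 0, 0], "angular": [0, 0, 0], "hand": 0}])

```text
time: 23.48
ee_pos: [465.4, -222.2, 118.5]
ee_rot: [0.0, 0.747, 0.665, 0.0]
ft_force: [-0.8, 0.1, 5.3]
width: 4.0
grip_force: 34.2
```

It is seated, with 5 N at the expected height. I release and withdraw upward.

step_arm(commands=[{"dp": [0, 0, 0], "angular": [0, 0, 0], "hand": 0.1}, {"dp": [0, 0, 0], "angular": [0, 0, 0], "hand": 0.2}, {"dp": [0, 0, 0], "angular": [0, 0, 0], "hand": 0.4}, {"dp": [0, 0, 0], "angular": [0, 0, 0], "hand": 0.5}, {"dp": [0, 0, 0], "angular": [0, 0, 0], "hand": 0.5}, {"dp": [0, 0, 0], "angular": [0, 0, 0], "hand": 0.5}, {"dp": [0, 0, -0.5], "angular": [0, 0, 0], "hand": 0.5}, {"dp": [0, 0, -1], "angular": [0, 0, 0], "hand": 0.5}, {"dp": [0, 0, -2], "angular": [0, 0, 0], "hand": 0.5}, {"dp": [0, 0, -3], "angular": [0, 0, 0], "hand": 0.5}, {"dp": [0, 0, -3], "angular": [0, 0, 0], "hand": 0.5}, {"dp": [0, 0, -2], "angular": [0, 0, 0], "hand": 0.5}, {"dp": [0, 0, 0], "angular": [0, 0, 0], "hand": 0.5}, {"dp": [0, 0, 0], "angular": [0, 0, 0], "hand": 0.5}])

```text
time: 25.22
ee_pos: [464.8, -222.1, 232.5]
ee_rot: [-0.0, 0.747, 0.665, -0.0]
ft_force: [-0.4, 0.7, -0.3]
width: 42.8
grip_force: 0.0
```

```bash
python3 - <<'E'
from h import *
goal([465,-222,300],-6.7)
L=[]
for i in range(5):
    P,R,s=pose(); p=read_camera("wrist"); W,u,v=cloud(p,None,s); L.append(W)
W=np.concatenate(L)
th=np.radians(-6.7); ex=np.array([np.cos(th),np.sin(th)]); ey=np.array([-ex[1],ex[0]])
d=W[:,:2]-np.array([465,-222]); s=d@ex; t=d@ey
for lo in range(55,140,10):
    k=(abs(s)<25)&(abs(t)<40)&(W[:,2]>lo)&(W[:,2]<lo+10)
    if k.any(): print(lo+5,k.sum(),"s",np.percentile(s[k],[2,50,98]).round(1),"t",np.percentile(t[k],[1,99]).round(1))
k=(abs(s)<15)&(abs(t)<32)&(W[:,2]>120)&(W[:,2]<145); print("top z",np.percentile(W[k][:,2],[50,90]))
q=read_camera("scene"); c=q["color"]; save("end",np.hstack([cv2.resize(c[230:360,130:270],(400,371)),cv2.resize(c[180:310,350:490],(400,371))]))
E
```

```text
t 25.23 pos [ 464.8 -222.1  232.5] yaw_y -6.71 tilt [-0.001  0.    -1.   ] F [-0.4  0.7 -0.3] w 42.8
dp cm [ 0.012  0.013 -6.752] turn [-0.0006 -0.0001 -0.0001]
60 168 s [-6.5 -0.2  6.9] t [10.3 29.4]
70 1115 s [-7.1 -1.6  7. ] t [-14.4  29.3]
80 835 s [-7.1 -1.2  7. ] t [-7.9 29.3]
90 100 s [-2.5 -0.2  2.4] t [28.9 29.5]
100 122 s [-2.5  0.2  2.5] t [28.9 29.5]
110 126 s [-2.4  0.1  2.7] t [28.9 29.5]
120 460 s [-3.1 -2.3  3.1] t [-30.1  29.5]
130 3897 s [-2.4  0.1  2.7] t [-30.2  29.3]
top z [130.24092502 131.11598558]
```

View pics/end.png

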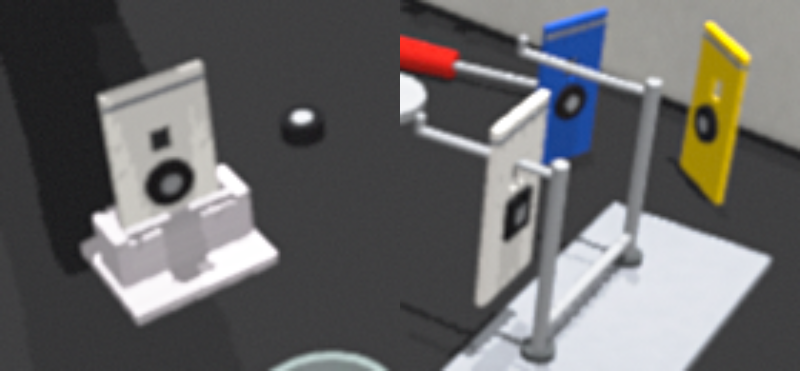

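The round card stands upright in the slot at (160,150), with its top at z 130 so it is fully down. The square card hangs untouched at (515,200).

```bash
python3 -c "
from cell import order; print(order.sign_off())"
```

```text
the job is handed in; nothing more can be done
None
```

The round-specimen card is off its peg and standing upright, fully down and released, in the holder's slot. The square card still hangs where it was, and the job is handed in; no verdict came back.

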